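# Slide the cutting cassette into the vegetable dicer until the catch snaps up

### The arm

A 7-joint arm with a two-finger parallel gripper is mounted at the origin on a cart in front of the work surface, level with it; the furniture and walls round the work are solid. World frame = base frame: x ahead of the robot, y to its left, z up, the work surface at z = 0. Lengths are in m, angles in rad, forces in N, time in s.
With the tool pointing down it reaches from about 0.35 to 0.9 m from the base axis. Payload 8.1 kg.
Tool frame: the origin (TCP) lies midway between the tips of the shut fingers; the grasp point (between the pads) lies r.grasp_offset behind it (r.grasp_offset is the distance from the TCP to the grasp point, in m); z points along the fingers, y is the direction in which the jaws open and shut (so a half turn about z gives the same grasp; the last joint's range is limited). The gripper opens to 92 mm and grips with 3 to 60 N. Pads are 19 mm wide; open, the fingers measure 130 mm over their backs; the gripper's body (75 mm by 190 mm) begins 47 mm behind the grasp point.
Start: joints at [-1.408, 0.434, 0.025, 1.573, -0.012, 1.134, -0.075], TCP at [0.164, 0.603, 0.227] pointing down, gripper open.
Joint ranges: [-2.62, 2.62], [-0.44, 2.09], [-1.27, 1.32], [0.08, 2.57], [-1.32, 4.46], [0.12, 2], [-2.74, 2.74]. Speed limits (rad/s): [2.22, 2.22, 3.01, 3.01, 3.14, 3.14, 3.14].

### API

Orientations are given as a unit quaternion [w, x, y, z].
In Python, from station import r gives the robot as it stands.
- The arm moves only by the tool arm_command, never from a script. Its argument "deltas" is text: rows parted by semicolons, each of 7 numbers parted by spaces: the shift along the tool's x, y, z in mm, then the turn, a rotation vector about the tool's x, y, z in rad, then the closure, from -1 (fully open) to 1 (shut). In form: x y z rx ry rz grip; .... A call has 1 to 20 rows; each row shifts and turns the commanded pose from where the row before left it, along the tool's axes as they then stand; what a row does not reach is not made up. A row lasts 1/8 s, in which the tool goes at most 62.5 mm and 10.7 degrees, less where a joint would pass 70% of its speed; a pose out of reach is approached as far as the arm can. A call is refused whole if a number of a shift passes 62.5 or a number of a turn 0.188, either way. A call with a gripper value outside its range is refused whole. The fingers move at their own pace and stop on an object; "squeeze" is the grip in N (left out, the last holds). Time passes only in rows, so rows that do not move let the fingers close. It gives the time, the measured TCP pose, the force and the opening at its end, in the units of the state.
- r.sense(): the state, without advancing time (a new reading comes with each control period).
- r.snapshot(name): name is "scene" or "top" or "wrist"; returns a dict with "img" (384x512x3 uint8, blue, green, red), "fx", "fy", "cx", "cy" (pixels), "world_to_cam" (4x4, takes a point from world to camera coordinates). Camera axes: x right, y up, looking along -z (the intrinsics and any distortion apply to the point x, -y, -z); pixel columns grow to the right and rows downward; lengths in m; the calibration is good to about 2 mm. A picture is of the moment at which its call begins. There is no depth.
- r.finish_job(): hands the job in, once; it reports no verdict.
Trained networks look in a picture, given as the dict that the camera call returned (one of the last four; its "shot" number tells which), for a name from the list of things; names that differ only in an ending like _2 or _b are one class to them, and where a whole thing is asked for, a point or a joint stands for the part that bears it (a point fixed in the world has none). Each returns a list of dicts, best first, with "p" (0 to 1); they miss things now and then, are a little off and sometimes report something else, mostly with a low value. They report only what shows in the picture. A call takes as long as a camera call. They do not tell look-alikes from the thing itself.
- r.search_frame(thing, picture): "xyz" ([x, y, z] in m, in the coordinates of the camera as it stood for that picture, good to about 4 mm: the middle of the surface that is visible of it).
- r.place_of(thing, picture): "xyz" ([x, y, z] in m, in the coordinates of the camera as it stood for that picture, good to about 4 mm: a listed point, or the origin of a listed thing).
The state is a dict: "time": time; "qpos": joint angles; "joint_velocities": joint speeds; "effort": joint torques, N m; "ee_pos": TCP position; "tcp_rot": TCP orientation; "wrist_force": force on the tool from outside, world axes, zero at the start; "wrist_torque": the same for the moment, N m; "finger_gap": finger opening in m.
Only numpy, scipy, OpenCV 4.12 (cv2) and the standard library are available. Lean on these libraries where they do the work, as an engineer would, in place of code of your own. Each camera call takes 0.05 s, during which the arm holds its last target.

### The job

Fit the blue cutting cassette into the vegetable dicer: lay it flat on the open end of the dicer's bed, slide it along the bed under the two steel lips, and push it fully home until the orange catch springs up behind it. Push gently, never force it, and leave the spice jar, the small mill and the ramekin where they stand. Let go of the cassette at the end.

Things in the scene. Friction and masses are not known exactly. Their poses are not given: they have to be found in the camera images.
- cassette: Blue cassette with steel grid, 0.15-0.31 kg. Flange 90 (x) x 80 (y) x 8 mm; across its middle an upright grip fin 44 mm wide (x), 14 mm thick (y), top 52 mm above the underside: grip with fingers closing along y, fingertips 20 mm or more above the underside. Over the flange at most 60 mm wide. Origin: centre of underside, z up. Same after a half turn. Starts flat on the worktop.
- dicer: Level metal dicer bed fixed to the worktop, 130 mm (x) by 280 mm (y -130 to +150). Origin on the worktop, z up; bed surface 24 mm above it. The cassette goes in along the dicer's +y (right to left as the robot sees it). The bed is open from y = -130 to -46. At the far end is a black stop, 64 mm wide, 14 mm high. Press at most 25 N on the stop, 60 N on the whole dicer.
- bed_start (a point): Point on the bed surface in the middle of the open end, at y = -85 mm in the dicer's frame; axes as the dicer's. A cassette centred here lies flat, clear of catch and lips.
- mouth (a point): Mouth of the undercut: point on the bed at dicer y = -35 mm; axes as the dicer's. From here to 157 mm on in y, side walls (inner faces at x = -46.5, +46.5: 1.5 mm play a side) carry steel lips reaching in to x = -34.5, +34.5; underside 10 mm above the bed (2 mm over the flange), top 16 mm. In front the walls flare outward, about 4 mm a side, as a lead-in.
- pocket (a point): Point on the bed at dicer y = +40 mm, axes as the dicer's. Stop and catch are one carriage, set to a different depth each time: the stop's face lies 40 to 76 mm beyond this point in y; the depth is not measured and must be felt. The seated cassette's centre is thus 0 to 36 mm beyond this point.
- catch (a joint): Orange spring catch mid-bed, ramp starting 14 to 50 mm inside the mouth, 18 mm wide. 0 m = up, 6 mm proud of the bed; about 0.006 = pushed down (max 0.008). Its ramp faces the open end, its upright back is 82 mm before the stop's face: it springs up behind the 80 mm flange only in the last 2 mm. Passing the ramp takes about 3 to 8 N along the bed; at the stop the force rises steeply.
- spice_jar: Spice jar, 45 mm across, 100 mm high, standing upright; origin at the centre of its underside. A bystander.
- pepper_mill: Small grey and clear mill, 44 mm across, 90 mm high, standing upright; origin at the centre of its underside. A bystander.
- ramekin: White ramekin, 82 mm across, 42 mm high, standing upright; origin at the centre of its underside. A bystander.
Mind the look-alikes: they are no part of the job. Of the things shaped like the cassette, the blue one is meant.

How it is judged:
On the way:
1. the cassette lies flat on the open end of the bed, in front of the lips (y of cassette in the frame of pocket between -0.165 and -0.108 m and z of cassette in the frame of pocket between -0.004 and 0.006 m and x of cassette in the frame of pocket between -0.02 and 0.02 m and angle between cassette's own z axis and vertical below 0.12 rad), for 0.1 s.
At the end, for the whole second after the job is handed in: The cassette is at rest in the pocket under both lips: its centre between 4 mm before and 40 mm beyond the pocket point along the bed, within 4 mm of it sideways and in height, turned and tilted less than 0.05 rad, and the orange catch has sprung up behind it (catch joint below 1.5 mm) (value of joint catch below 0.0015 m and y of cassette in the frame of pocket between -0.004 and 0.04 m and x of cassette in the frame of pocket between -0.004 and 0.004 m and z of cassette in the frame of pocket between -0.003 and 0.004 m and angle between the y axis of cassette and the y axis of dicer, either way round below 0.05 rad and angle between cassette's own z axis and vertical below 0.05 rad and linear speed of cassette below 0.02 m/s); the robot touches nothing.
It fails at once if the cassette is forced: more than 25 N against the stop, or more than 60 N of contact force on the dicer altogether (contact force between cassette and stop_carriage_c0 above 25 N or contact force between cassette and dicer above 60 N).
It fails at once if a bystander is moved more than 30 mm or tipped (distance of any of spice_jar, pepper_mill, ramekin from where it was at the start of the episode above 0.03 m or angle between any of spice_jar, pepper_mill, ramekin's own z axis and vertical above 0.5 rad).
It also fails if it takes over 50 s, if anything falls off the work surface, if the arm or the gripper's body presses on something with over 40 N, if the wrist force passes 120 N, or if a joint passes its speed limit or range.

## Working session

There is one attempt and no reset: what is moved stays moved. The work goes in short steps, Python scripts to look and compute and a tool call to move; the robot and the scene stay as the last step left them, time stands still between calls to the robot, and variables do not carry over. Pictures are saved under pics/ and viewed, and the job is handed in when it is done.

Besides the shell and the picture viewer there is one more tool, called after "Request:" by a JSON object that holds its "method" and its "body". arm_command: Moves the arm, as the interface text tells. Its arguments: {"type":"object","properties":{"deltas":{"type":"string"},"squeeze":{"type":"number"}},"required":["deltas"]}

```bash
ls; mkdir -p pics; cat > h.py <<'E'
from station import r
import numpy as np, cv2
def snap(n,fn):
    s=r.snapshot(n); cv2.imwrite('pics/'+fn,s['img']); return s
def w(s,xyz):
    M=np.linalg.inv(np.array(s['world_to_cam'])); return (M@np.append(xyz,1))[:3]
def ray(s,u,v,z):
    M=np.linalg.inv(np.array(s['world_to_cam'])); d=np.array([(u-s['cx'])/s['fx'],-(v-s['cy'])/s['fy'],-1])
    o=M[:3,3]; d=M[:3,:3]@d; return o+d*(z-o[2])/d[2]
def proj(s,p):
    c=np.array(s['world_to_cam'])@np.append(p,1); return s['cx']+s['fx']*c[0]/-c[2], s['cy']-s['fy']*c[1]/-c[2]
E
python3 - <<'E'
from h import *
np.set_printoptions(precision=4,suppress=True)
st=r.sense(); print(st, r.grasp_offset)
for n in['top','scene']:
    s=snap(n,n+'0.png'); print({k:v for k,v in s.items() if k!='img'})
    for t in ['cassette','dicer','bed_start','mouth','pocket','spice_jar','pepper_mill','ramekin']:
        print(n,t,[(round(o['p'],2),w(s,o['xyz'])) for o in r.place_of(t,s)][:3])
E
```

```text
pics
{'time': 0.0, 'qpos': array([-1.4076,  0.4352,  0.025 ,  1.5741, -0.0116,  1.134 , -0.0751]), 'joint_velocities': array([-0.0009, -0.0011,  0.0017,  0.0001, -0.0019, -0.0019,  0.0015]), 'effort': array([ -0.0007, -66.7857,   0.9848, -31.4448,  -0.0605,   0.0431,
         0.0002]), 'ee_pos': array([0.1641, 0.6026, 0.226 ]), 'tcp_rot': array([-0.    ,  0.1325,  0.9912, -0.0008]), 'wrist_force': array([ 0.4775,  0.4988, -0.2162]), 'wrist_torque': array([-0.0505,  0.0332,  0.0265]), 'finger_gap': 0.09182176293072317} 0.0188
{'fx': 347.73378418815804, 'fy': 347.73378418815804, 'cx': 251.66240468699826, 'cy': 189.56940907702648, 'world_to_cam': array([[ 0.0202, -0.9993,  0.033 ,  0.0264],
       [ 0.9904,  0.0245,  0.1358, -0.5098],
       [-0.1365,  0.03  ,  0.9902, -1.0715],
       [ 0.    ,  0.    ,  0.    ,  1.    ]]), 'shot': 1}
top cassette [(0.85, array([ 0.4721, -0.2977, -0.0033])), (0.64, array([ 0.5008, -0.1519,  0.0041])), (0.44, array([ 0.6213, -0.1503,  0.0037]))]
top dicer [(0.64, array([ 0.4937,  0.1014, -0.0006])), (0.41, array([ 0.6234, -0.1486, -0.0004]))]
top bed_st
[... 447 characters left out ...]
ray([[ 0.5549, -0.8319, -0.0085, -0.2238],
       [ 0.5784,  0.3785,  0.7226, -0.3396],
       [-0.5979, -0.4059,  0.6912, -0.897 ],
       [ 0.    ,  0.    ,  0.    ,  1.    ]]), 'shot': 2}
scene cassette [(0.95, array([ 0.4659, -0.2954,  0.0023])), (0.67, array([ 0.5017, -0.1518, -0.0011]))]
scene dicer [(0.8, array([0.4908, 0.0977, 0.0017])), (0.6, array([ 0.467 , -0.2944,  0.0046]))]
scene bed_start [(0.94, array([0.4663, 0.021 , 0.0209]))]
scene mouth [(0.69, array([0.4786, 0.064 , 0.0259]))]
scene pocket []
scene spice_jar [(0.8, array([ 0.6194, -0.1567,  0.0001]))]
scene pepper_mill [(0.53, array([ 0.3735, -0.1561,  0.0037]))]
scene ramekin [(0.54, array([ 0.5144,  0.4152, -0.0013]))]
```

```bash
python3 - <<'E'
import cv2
for n in['top','scene']:
    i=cv2.imread(f'pics/{n}0.png'); cv2.imwrite(f'pics/{n}0b.png',cv2.resize(i,(800,600),interpolation=cv2.INTER_CUBIC))
E
```

```text
(no output)
```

View pics/top0b.png

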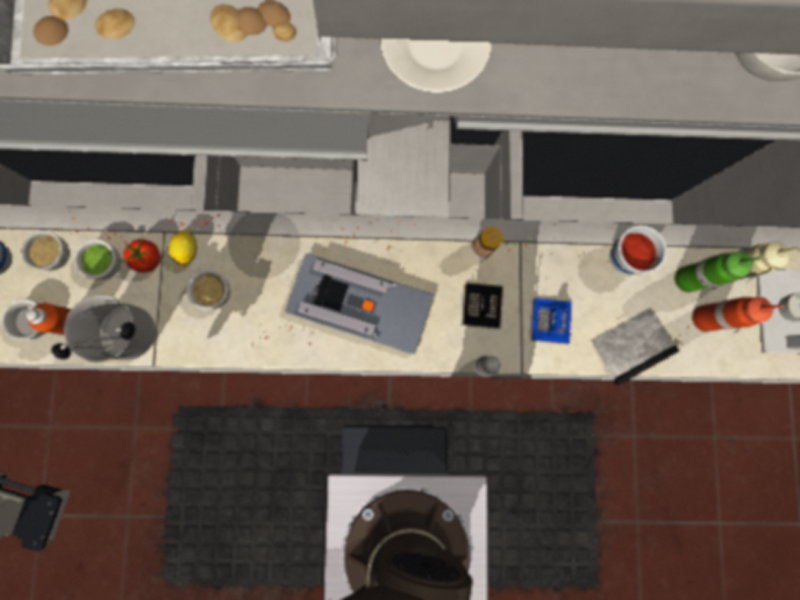

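View pics/scene0b.png

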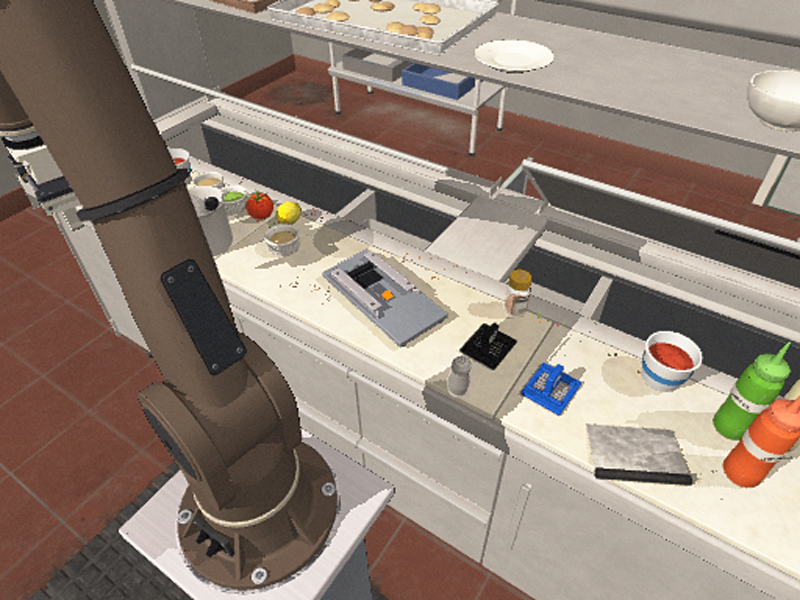

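Request:
{"method": "arm_command", "body": {"deltas": "-42 -18 -5 0 0 0 -1;-42 -18 -5 0 0 0 -1;-42 -18 -5 0 0 0 -1;-42 -18 -5 0 0 0 -1;-42 -18 -5 0 0 0 -1;-42 -18 -5 0 0 0 -1;-42 -18 -5 0 0 0 -1;-18 -51 0 0 0 0 -1;-18 -51 0 0 0 0 -1;-18 -51 0 0 0 0 -1;-18 -51 0 0 0 0 -1;-18 -51 0 0 0 0 -1;-18 -51 0 0 0 0 -1;-18 -51 0 0 0 0 -1;-18 -51 0 0 0 0 -1;-18 -51 0 0 0 0 -1;-18 -51 0 0 0 0 -1;-18 -51 0 0 0 0 -1;-18 -51 0 0 0 0 -1;0 0 0 0 0 0 -1"}}

```text
time: 3.4
ee_pos: [0.4615, -0.2478, 0.262]
tcp_rot: [0.0, 0.136, 0.991, -0.001]
wrist_force: [0.7, -0.0, 0.2]
finger_gap: 0.0921
```

```bash
python3 - <<'E'
from h import *
np.set_printoptions(precision=4,suppress=True)
st=r.sense(); print(st)
s=r.snapshot('wrist');cv2.imwrite('pics/w1.png',cv2.resize(s['img'],(800,600)))
for t in ['cassette','spice_jar','pepper_mill']:
        print(t,[(round(o['p'],2),w(s,o['xyz'])) for o in r.place_of(t,s)][:3])
E
```

```text
{'time': 3.4, 'qpos': array([-0.0628,  0.2515,  0.5699,  1.8017, -0.1467,  1.1297,  1.8536]), 'joint_velocities': array([-0.0562, -0.0229, -0.0665,  0.0336, -0.0099,  0.0085, -0.0606]), 'effort': array([  2.0208, -44.7288,   6.2278, -31.8951,   0.1646,  -0.1549,
         1.1064]), 'ee_pos': array([ 0.4615, -0.2478,  0.262 ]), 'tcp_rot': array([ 0.0003,  0.1359,  0.9907, -0.0012]), 'wrist_force': array([ 0.6986, -0.0297,  0.24  ]), 'wrist_torque': array([ 0.0153,  0.0041, -0.0182]), 'finger_gap': 0.09206756151677244}
cassette [(0.97, array([ 0.495 , -0.1535, -0.0017])), (0.6, array([ 0.4687, -0.2988,  0.0009]))]
spice_jar []
pepper_mill []
```

View pics/w1.png

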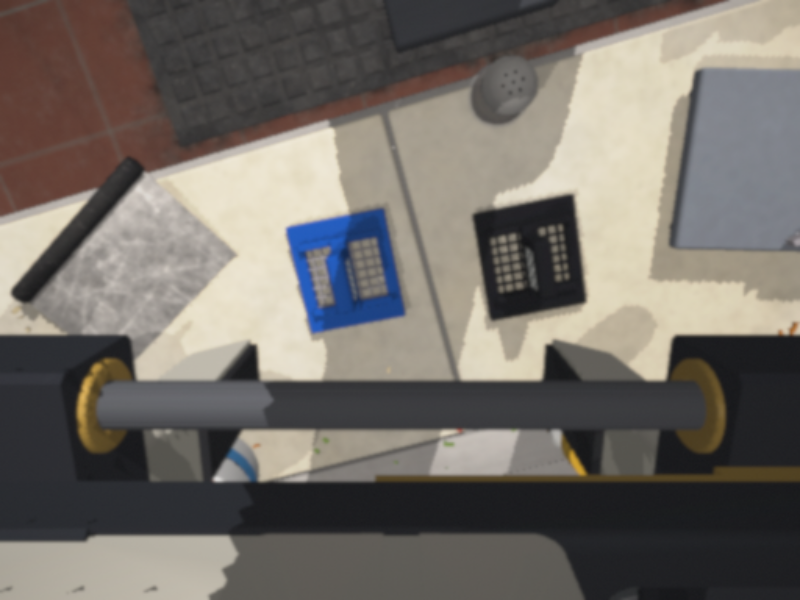

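```bash
cat > blue.py <<'E'
from h import *
import sys
np.set_printoptions(precision=4,suppress=True)
def find(n,z=0.008,fn=None):
    s=r.snapshot(n); hsv=cv2.cvtColor(s['img'],cv2.COLOR_BGR2HSV)
    m=cv2.inRange(hsv,(105,150,60),(125,255,255)); m=cv2.morphologyEx(m,cv2.MORPH_CLOSE,np.ones((9,9)))
    c=[a for a in cv2.findContours(m,0,2)[0] if cv2.contourArea(a)>300]
    for a in c:
        h=cv2.convexHull(a)[:,0,:].astype(float); P=np.array([ray(s,u,v,z)[:2] for u,v in h])
        q=cv2.minAreaRect((P*1000).astype(np.float32)); b=cv2.boxPoints(q); print(n,'rect',q, 'c px',h.mean(0))
    if fn: cv2.imwrite('pics/'+fn,cv2.resize(s['img'],(800,600)))
    return s
E
python3 - <<'E'
from blue import *
for n in['wrist','top','scene']:find(n)
E
```

```text
wrist rect ((468.3830871582031, -297.2318420410156), (77.02879333496094, 87.03040313720703), 85.61708068847656) c px [213.25   170.6875]
scene rect ((473.3105773925781, -296.9071350097656), (78.06095886230469, 105.05914306640625), 86.06260681152344) c px [351.2    247.8667]
```

Request:
{"method": "arm_command", "body": {"deltas": "-10 -23 40 0 0 0 -1;-10 -23 40 0 0 0 -1;0 0 40 0 0 -0.1 -1;0 0 40 0 0 -0.096 -1;0 0 0 0 0 0 -1;0 0 0 0 0 0 -1"}}

```text
time: 4.5
ee_pos: [0.4704, -0.2928, 0.1031]
tcp_rot: [0.001, 0.036, 0.999, -0.0]
wrist_force: [0.1, -1.0, 0.8]
finger_gap: 0.0919
```

```bash
python3 - <<'E'
from blue import *
s=find('wrist',fn='w2.png'); st=r.sense(); print(st['ee_pos'],st['tcp_rot'],st['wrist_force'])
E
```

```text
wrist rect ((468.1184387207031, -297.23577880859375), (77.88880157470703, 87.6277084350586), 85.82579803466797) c px [247.3529 177.1765]
[ 0.4707 -0.293   0.1035] [ 0.0012  0.0356  0.9994 -0.0005] [-0.1717 -0.5418  0.9497]
```

View pics/w2.png

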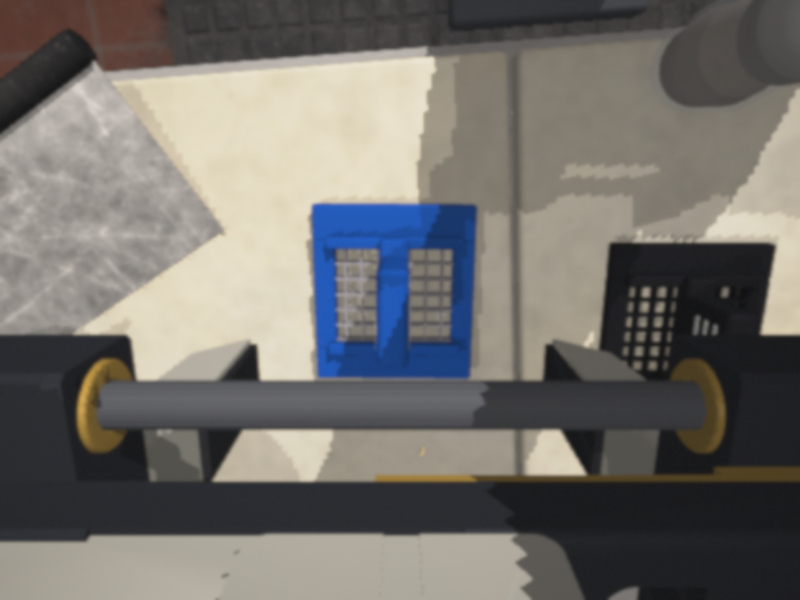

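Request:
{"method": "arm_command", "body": {"deltas": "2 -4.5 30 0 0 0 -1;0 0 30 0 0 0 -1;0 0 19 0 0 0 -1;0 0 0 0 0 0 -1;0 0 0 0 0 0 -1"}}

```text
time: 5.18
ee_pos: [0.4683, -0.2975, 0.0243]
tcp_rot: [0.001, 0.035, 0.999, -0.0]
wrist_force: [-0.2, 0.5, 0.2]
finger_gap: 0.0916
```

Request:
{"method": "arm_command", "body": {"deltas": "0 0 0 0 0 0 1;0 0 0 0 0 0 1;0 0 0 0 0 0 1;0 0 0 0 0 0 1;0 0 0 0 0 0 1;0 0 0 0 0 0 1", "squeeze": 30}}

```text
time: 5.92
ee_pos: [0.4672, -0.297, 0.0226]
tcp_rot: [-0.0, 0.035, 0.999, 0.0]
wrist_force: [0.5, -0.1, 0.0]
finger_gap: 0.0363
```

Request:
{"method": "arm_command", "body": {"deltas": "0 0 0 0 0 0 1;0 0 0 0 0 0 1;0 0 0 0 0 0 1;0 0 0 0 0 0 1"}}

```text
time: 6.42
ee_pos: [0.4673, -0.2969, 0.0227]
tcp_rot: [-0.0, 0.035, 0.999, 0.0]
wrist_force: [0.3, 1.0, -0.5]
finger_gap: 0.0141
```

Request:
{"method": "arm_command", "body": {"deltas": "0 0 -30 0 0 0 1;0 0 -50 0 0 0 1;0 0 -50 0 0 0 1;0 0 -50 0 0 0 1;-8 46 0 0 0 0 1;-8 46 0 0 0 0 1;-8 46 0 0 0 0 1;-8 46 0 0 0 0 1;-8 46 0 0 0 0 1;-8 46 0 0 0 0 1;-8 46 0 0 0 0 1;-8 46 0 0 0 0 1;0 0 0 0 0 0.1 1;0 0 0 0 0 0.11 1;0 0 0 0 0 0 1;0 0 0 0 0 0 1"}}

```text
time: 8.43
ee_pos: [0.5566, 0.0655, 0.2025]
tcp_rot: [-0.0, 0.138, 0.99, -0.0]
wrist_force: [-0.1, 1.2, -2.4]
finger_gap: 0.0136
```

```bash
python3 - <<'E'
from blue import *
s=find('wrist',fn='w3.png'); st=r.sense(); print(st['ee_pos'],st['tcp_rot'],st['wrist_force'],st['finger_gap'])
np.save('w3.npy',s['world_to_cam']); cv2.imwrite('pics/w3raw.png',s['img']); print(s['fx'],s['cx'],s['cy'],[k for k in s])
for t in ['dicer','bed_start','mouth','pocket']:
        print(t,[(round(o['p'],2),w(s,o['xyz'])) for o in r.place_of(t,s)][:3])
E
```

```text
wrist rect ((695.818603515625, 24.858795166015625), (41.50939178466797, 35.395999908447266), 74.12469482421875) c px [255.25 291.  ]
wrist rect ((587.8565063476562, 55.44195556640625), (159.720947265625, 106.58167266845703), 74.08985900878906) c px [261.0667 185.4   ]
[0.5567 0.0655 0.2026] [-0.0001  0.1386  0.9903 -0.    ] [ 0.3944 -0.944  -2.9383] 0.01363845935768262
334.18365305517085 256.3513816991381 188.48512131149175 ['img', 'fx', 'fy', 'cx', 'cy', 'world_to_cam', 'shot']
dicer [(0.66, array([ 0.4941,  0.098 , -0.0003])), (0.59, array([0.4823, 0.0603, 0.0241])), (0.3, array([ 0.6196, -0.1554,  0.0006]))]
bed_start [(0.82, array([0.4696, 0.0149, 0.0253]))]
mouth [(0.78, array([0.4806, 0.0603, 0.025 ]))]
pocket [(0.62, array([0.503 , 0.1334, 0.023 ]))]
```

View pics/w3.png

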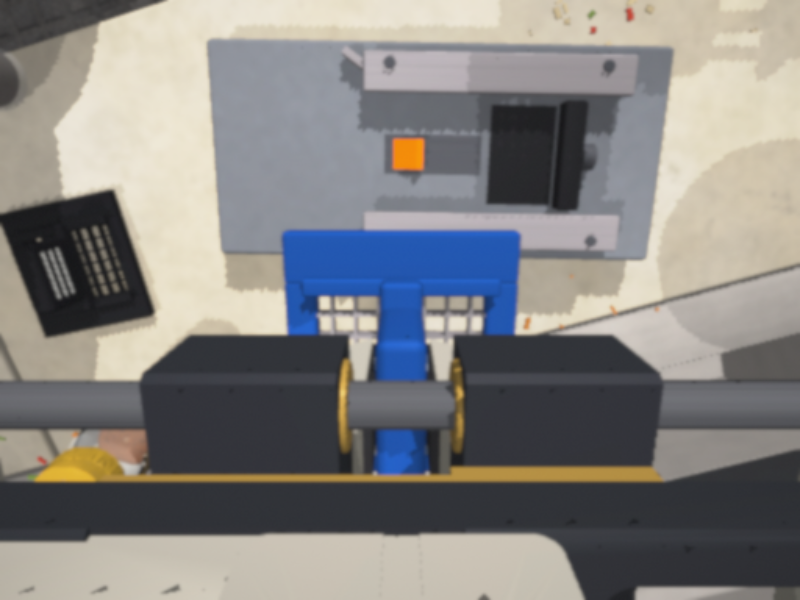

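```bash
cat > ed.py <<'E'
from h import *
np.set_printoptions(precision=4,suppress=True)
def edge(img,a,b,half=5,n=60):
    """a,b in 800-scale px; returns refined 2 pts of the line (raw px)"""
    g=cv2.GaussianBlur(cv2.cvtColor(img,cv2.COLOR_BGR2GRAY),(0,0),1).astype(np.float32)
    a=np.array(a,float)/1.5625-.18;b=np.array(b,float)/1.5625-.18
    t=(b-a)/np.linalg.norm(b-a);nn=np.array([-t[1],t[0]]);P=[]
    k=np.arange(-half,half+.01,.25)
    for f in np.linspace(.05,.95,n):
        c=a+f*(b-a);q=c+k[:,None]*nn
        v=cv2.remap(g,q[:,0].astype(np.float32)[None],q[:,1].astype(np.float32)[None],cv2.INTER_LINEAR)[0]
        d=np.abs(np.gradient(v)); i=d.argmax()
        if d[i]>1.0: P.append(q[i])
    P=np.array(P,np.float32)
    vx,vy,x,y=cv2.fitLine(P,cv2.DIST_HUBER,0,.01,.01)[:,0]
    res=np.abs((P-[x,y])@[-vy,vx]); 
    return np.array([x,y]),np.array([vx,vy]),np.median(res),len(P)
def inter(l,m):
    A=np.array([l[1],-m[1]]).T; s=np.linalg.solve(A,m[0]-l[0]); return l[0]+s[0]*l[1]
def quad(s,pts,z,half=5):
    L=[edge(s['img'],pts[i],pts[(i+1)%len(pts)],half) for i in range(4)]
    print('res',[(round(float(l[2]),2),l[3]) for l in L])
    return np.array([ray(s,*inter(L[i-1],L[i]),z)[:2] for i in range(4)])
E
python3 - <<'E'
from ed import *
s=dict(img=cv2.imread('pics/w3raw.png'),fx=334.18365,fy=334.18365,cx=256.35138,cy=188.48512,world_to_cam=np.load('w3.npy'))
Q=quad(s,[(209,40),(672,47),(645,258),(222,252)],.024)
print(Q,Q.mean(0)); 
for i in range(4):
    d=Q[(i+1)%4]-Q[i]; print(np.linalg.norm(d),np.degrees(np.arctan2(d[1],d[0])))
# lips
for a,b,z in[((368,92),(630,95),.04),((370,213),(610,216),.04),((368,52),(630,55),.04)]:
    l=edge(s['img'],a,b,3); p=ray(s,*(l[0]),z);p2=ray(s,*(l[0]+50*l[1]),z); print('lip',p[:2],p2[:2],np.degrees(np.arctan2(*(p2-p)[1::-1])),l[2:])
E
```

```text
res [(0.26, 60), (0.22, 60), (0.87, 24), (0.26, 60)]
[[ 0.3925 -0.0091]
 [ 0.4735  0.2568]
 [ 0.5959  0.2198]
 [ 0.5164 -0.0464]] [0.4946 0.1053]
0.2779837398170529 73.0454382252535
0.12780945467743052 -16.853069697833554
0.2777640305603549 -106.63297958809653
0.1293690275783819 163.24495103146677
lip [0.4688 0.1421] [0.4819 0.1852] 73.13057583760519 (np.float32(0.25304174), 60)
lip [0.5366 0.1266] [0.5502 0.1721] 73.34389222433177 (np.float32(0.21915804), 60)
lip [0.4501 0.1529] [0.4629 0.1953] 73.29017586650991 (np.float32(0.3384729), 60)
```

```bash
python3 - <<'E'
from ed import *
s=dict(img=cv2.imread('pics/w3raw.png'),fx=334.18365,fy=334.18365,cx=256.35138,cy=188.48512,world_to_cam=np.load('w3.npy'))
z=.2026-.0227+.008
L=[edge(s['img'],a,b,4) for a,b in[((284,231),(519,231)),((284,231),(289,335)),((519,231),(514,335))]]
print([l[2:] for l in L])
for l in L:
    p=ray(s,*l[0],z);p2=ray(s,*(l[0]+30*l[1]),z);print(p,np.degrees(np.arctan2(*(p2-p)[1::-1])))
a=ray(s,*inter(L[0],L[1]),z)[:2];b=ray(s,*inter(L[0],L[2]),z)[:2]
print(a,b,np.linalg.norm(b-a)); m=(a+b)/2; ang=np.arctan2(*(b-a)[::-1]); c=m+45e-3*np.array([np.sin(ang),-np.cos(ang)]); print('centre',c,'ang',np.degrees(ang))
E
```

```text
[(np.float32(1.8711634e-07), 60), (np.float32(0.29460934), 60), (np.float32(0.18458715), 60)]
[0.5139 0.0761 0.1879] 74.08945176877482
[0.5205 0.0339 0.1879] -15.419877785719848
[0.5425 0.1098 0.1879] 164.07257304234074
[0.5032 0.0386] [0.525  0.1148] 0.07924579893932493
centre [0.5574 0.0644] ang 74.08945176877474
```

Request:
{"method": "arm_command", "body": {"deltas": "25 -25 0 0 0 0.0154 1;24.5 -24 20 0 0 0 1;24 -24 40 0 0 0 1;0 0 40 0 0 0 1;0 0 28 0 0 0 1;0 0 0 0 0 0 1;0 0 0 0 0 0 1;0 0 0 0 0 0 1"}}

```text
time: 9.68
ee_pos: [0.4665, 0.0169, 0.0759]
tcp_rot: [0.001, 0.147, 0.989, 0.0]
wrist_force: [0.7, -0.3, -2.5]
finger_gap: 0.0139
```

```bash
python3 - <<'E'
from blue import *
s=find('wrist',fn='w4.png'); st=r.sense(); print(st['ee_pos'],st['tcp_rot'],st['wrist_force'],st['finger_gap'])
np.save('w4.npy',s['world_to_cam']); cv2.imwrite('pics/w4raw.png',s['img'])
E
```

```text
wrist rect ((533.263671875, -4.105295181274414), (26.622543334960938, 22.730308532714844), 73.08155822753906) c px [257.0769 291.6923]
wrist rect ((464.3719787597656, 17.307090759277344), (102.68901824951172, 68.7812271118164), 73.50223541259766) c px [261.  182.8]
[0.4664 0.0169 0.0758] [0.001  0.147  0.9891 0.0005] [-0.7941 -1.0863 -3.0941] 0.013763527471216603
```

View pics/w4.png

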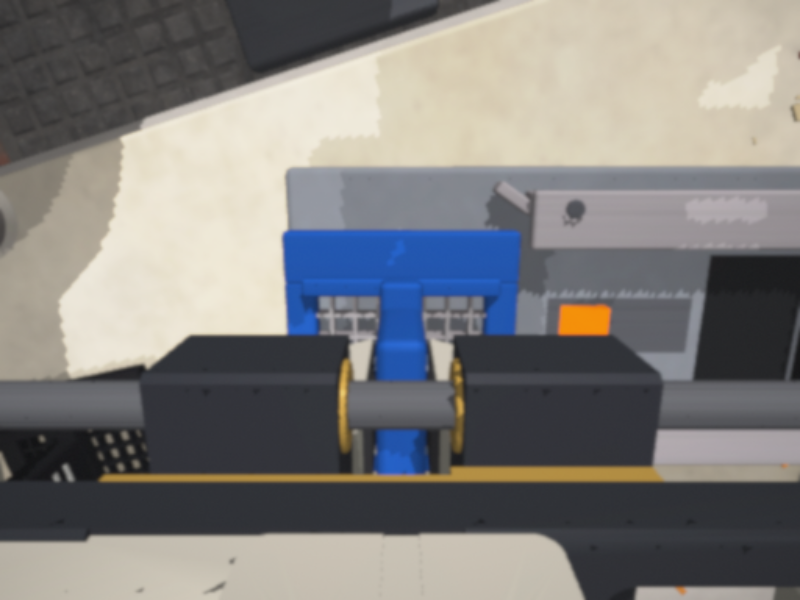

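```bash
cat > al.py <<'E'
from ed import *
def al(s,lines,th=73.2):
    u=np.array([np.sin(np.radians(th)),-np.cos(np.radians(th))]);v=np.array([-u[1],u[0]])
    for nm,a,b,z in lines:
        l=edge(s['img'],a,b,4); p=ray(s,*l[0],z)[:2];p2=ray(s,*(l[0]+30*l[1]),z)[:2];d=p2-p
        print(nm,'X %.4f Y %.4f ang %.2f'%(p@u,p@v,np.degrees(np.arctan2(d[1],d[0]))),l[2:])
E
python3 - <<'E'
from al import *
s=dict(img=cv2.imread('pics/w4raw.png'),fx=334.18365,fy=334.18365,cx=256.35138,cy=188.48512,world_to_cam=np.load('w4.npy'))
zc=.0758-.0147
al(s,[('lip',(545,248),(790,248),.04),('lipout',(545,191),(680,191),.04),('bed',(300,168),(790,166),.024),('bedend',(288,178),(291,228),.024),('cas',(288,231),(515,231),zc),('casL',(284,236),(289,330),zc),('casR',(519,236),(515,330),zc)])
t=np.array([.4664,.0169]);print(t@[.9573,-.289],t@[.289,.9573])
E
```

```text
lip X 0.4083 Y 0.2501 ang 70.72 (np.float32(1.1733147), 60)
lipout X 0.3864 Y 0.2243 ang 73.08 (np.float32(1.2575335e-07), 60)
bed X 0.3778 Y 0.2063 ang 73.29 (np.float32(0.2404252), 60)
bedend X 0.3921 Y 0.1049 ang -17.05 (np.float32(0.17813472), 60)
cas X 0.3979 Y 0.1456 ang 73.08 (np.float32(3.929464e-07), 58)
casL X 0.4178 Y 0.1109 ang -16.65 (np.float32(0.2590746), 60)
casR X 0.4245 Y 0.1900 ang 159.54 (np.float32(0.25284466), 27)
0.44160062 0.15096796999999998
```

Request:
{"method": "arm_command", "body": {"deltas": "0 0 15 0 0 0 1;0 0 10 0 0 0 1;0 0 2 0 0 0 1;0 0 0 0 0 0 1;0 0 0 0 0 0 1"}}

```text
time: 10.35
ee_pos: [0.4657, 0.0166, 0.0479]
tcp_rot: [0.0, 0.147, 0.989, 0.0]
wrist_force: [1.0, -0.3, -2.6]
finger_gap: 0.0141
```

Request:
{"method": "arm_command", "body": {"deltas": "0 0 1 0 0 0 1;0 0 0 0 0 0 1;0 0 0 0 0 0 1"}}

```text
time: 10.72
ee_pos: [0.4656, 0.0167, 0.0468]
tcp_rot: [0.0, 0.147, 0.989, 0.0]
wrist_force: [0.8, 0.9, -3.8]
finger_gap: 0.0133
```

Request:
{"method": "arm_command", "body": {"deltas": "0 0 0.5 0 0 0 1;0 0 0 0 0 0 1;0 0 0 0 0 0 1"}}

```text
time: 11.1
ee_pos: [0.4656, 0.0167, 0.0466]
tcp_rot: [0.0, 0.147, 0.989, 0.0]
wrist_force: [-2.5, 0.1, 5.7]
finger_gap: 0.014
```

Request:
{"method": "arm_command", "body": {"deltas": "0 0 0.5 0 0 0 1;0 0 0 0 0 0 1;0 0 0 0 0 0 1"}}

```text
time: 11.48
ee_pos: [0.4656, 0.0167, 0.0466]
tcp_rot: [0.0, 0.147, 0.989, 0.0]
wrist_force: [-4.9, -0.7, 14.7]
finger_gap: 0.0139
```

Request:
{"method": "arm_command", "body": {"deltas": "0 0 -0.8 0 0 0 1;0 0 0 0 0 0 0.6;0 0 0 0 0 0 0.6;0 0 0 0 0 0 0.6;0 0 0 0 0 0 0.6"}}

```text
time: 12.1
ee_pos: [0.4655, 0.0167, 0.0465]
tcp_rot: [0.0, 0.147, 0.989, -0.0]
wrist_force: [0.2, -0.4, -0.1]
finger_gap: 0.0182
```

```bash
python3 - <<'E'
from blue import *
s=find('wrist',fn='w5.png'); st=r.sense(); print(st['ee_pos'],st['tcp_rot'],st['wrist_force'],st['finger_gap'])
np.save('w5.npy',s['world_to_cam']); cv2.imwrite('pics/w5raw.png',s['img'])
E
```

```text
wrist rect ((515.250732421875, 0.8348045349121094), (31.097043991088867, 19.73492431640625), 73.10926818847656) c px [254.6154 287.6923]
wrist rect ((455.3995666503906, 19.022159576416016), (89.51274871826172, 59.40853500366211), 73.07957458496094) c px [245.9286 182.8571]
[0.4655 0.0167 0.0465] [-0.      0.1471  0.9891 -0.    ] [ 0.1818 -0.4218  0.0317] 0.018488847226463438
```

View pics/w5.png

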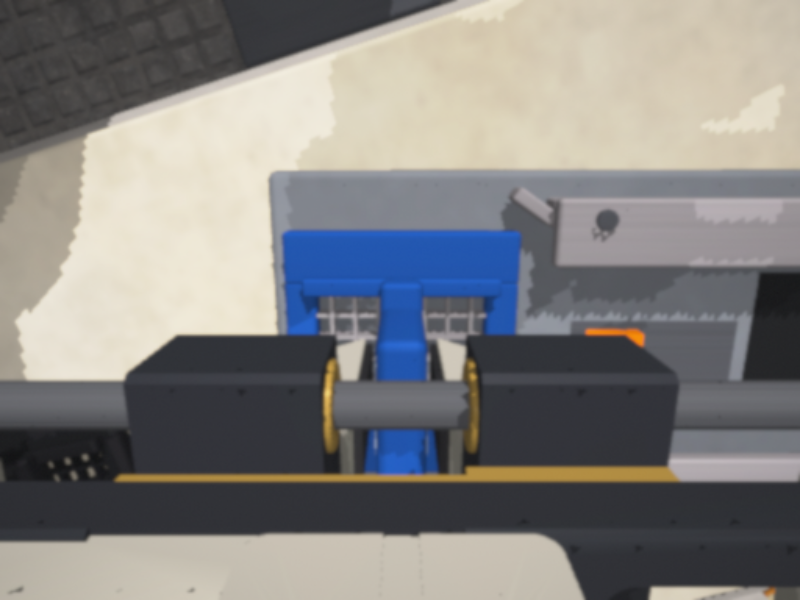

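```bash
python3 - <<'E'
from al import *
s=dict(img=cv2.imread('pics/w5raw.png'),fx=334.18365,fy=334.18365,cx=256.35138,cy=188.48512,world_to_cam=np.load('w5.npy'))
al(s,[('lip',(570,266),(790,266),.04),('lipout',(565,198),(690,198),.04),('bed',(285,171),(790,170),.024),('bedend',(272,182),(278,328),.024),('cas',(288,231),(515,231),.032),('casL',(284,236),(289,330),.032),('casR',(519,236),(515,330),.032)])
t=np.array([.4655,.0167]);print(t@[.9573,-.289],t@[.289,.9573])
E
```

```text
lip X 0.4076 Y 0.2347 ang 73.08 (np.float32(4.791586e-06), 60)
lipout X 0.3864 Y 0.2248 ang 73.08 (np.float32(8.341056e-07), 60)
bed X 0.3779 Y 0.2069 ang 73.16 (np.float32(0.33951932), 60)
bedend X 0.4088 Y 0.1049 ang -16.92 (np.float32(0.21175459), 60)
cas X 0.3969 Y 0.1487 ang 73.08 (np.float32(3.920062e-07), 60)
casL X 0.4120 Y 0.1102 ang -17.19 (np.float32(0.24822736), 60)
casR X 0.4131 Y 0.1896 ang 163.40 (np.float32(0.2818232), 56)
0.44079685 0.15051641
```

```bash
python3 - <<'E'
from al import *
s=dict(img=cv2.imread('pics/w3raw.png'),fx=334.18365,fy=334.18365,cx=256.35138,cy=188.48512,world_to_cam=np.load('w3.npy'))
u=np.array([np.sin(np.radians(73.1)),-np.cos(np.radians(73.1))]);v=np.array([-u[1],u[0]])
for nm,p,z in [('orangeL',(392,155),.024),('orangeR',(425,155),.03),('blackL',(488,155),.024),('black2',(551,155),.024),('barL',(559,155),.038),('barR',(582,155),.038)]:
    q=ray(s,*(np.array(p)/1.5625),z)[:2];print(nm,'dicer x %.4f y %.4f'%(q@u-.4425,q@v-.2345))
E
```

```text
orangeL dicer x 0.0011 y -0.0176
orangeR dicer x 0.0009 y 0.0027
blackL dicer x 0.0001 y 0.0422
black2 dicer x -0.0005 y 0.0814
barL dicer x -0.0003 y 0.0823
barR dicer x -0.0006 y 0.0960
```

Request:
{"method": "arm_command", "body": {"deltas": "-0.5 0 0 0 0 0 0.6;0 0 0 0 0 0 1;0 0 0 0 0 0 1;0 0 0 0 0 0 1;0 0 0 0 0 0 1"}}

```text
time: 12.78
ee_pos: [0.466, 0.0166, 0.0465]
tcp_rot: [0.0, 0.147, 0.989, 0.0]
wrist_force: [0.3, -0.5, -0.7]
finger_gap: 0.0135
```

Request:
{"method": "arm_command", "body": {"deltas": "0 4 0 0 0 0 1;0 4 0 0 0 0 1;0 4 0 0 0 0 1;0 4 0 0 0 0 1;0 4 0 0 0 0 1;0 0 0 0 0 0 1"}}

```text
time: 13.52
ee_pos: [0.4721, 0.0365, 0.0465]
tcp_rot: [0.0, 0.147, 0.989, 0.0]
wrist_force: [-0.4, 1.3, -0.1]
finger_gap: 0.0141
```

Request:
{"method": "arm_command", "body": {"deltas": "0 2.5 0 0 0 0 1;0 2.5 0 0 0 0 1;0 2.5 0 0 0 0 1;0 2.5 0 0 0 0 1;0 0 0 0 0 0 1"}}

```text
time: 14.15
ee_pos: [0.4748, 0.0455, 0.0465]
tcp_rot: [0.0, 0.147, 0.989, 0.0]
wrist_force: [-0.8, -3.0, 2.6]
finger_gap: 0.0138
```

```bash
cat > q.py <<'E'
from h import *
st=r.sense(); p=st['ee_pos']; v=np.array([.2907,.9568]);u=np.array([.9568,-.2907]);f=st['wrist_force']
q=st['tcp_rot'];print('t',st['time'],'travel %.2f X %.2f z %.2f'%(p[:2]@v*1e3-151.4,p[:2]@u*1e3,p[2]*1e3),'F along %.1f across %.1f up %.1f'%(f[:2]@v,f[:2]@u,f[2]),'tq',np.round(st['wrist_torque'],2),'yaw %.2f'%(2*np.degrees(np.arctan2(q[2],q[1]))-90),st['finger_gap'])
E
python3 q.py; python3 - <<'E'
from blue import *
s=find('wrist',fn='w6.png'); np.save('w6.npy',s['world_to_cam']); cv2.imwrite('pics/w6raw.png',s['img'])
E
```

```text
t 14.15 travel 30.14 X 441.09 z 46.53 F along -3.1 across 0.1 up 2.6 tq [-0.62  0.23 -0.01] yaw 73.09 0.013823493961798375
wrist rect ((524.5513305664062, 29.636646270751953), (23.143449783325195, 19.739675521850586), 73.12287902832031) c px [258.3333 291.    ]
wrist rect ((464.41668701171875, 47.9487190246582), (89.62914276123047, 60.009437561035156), 73.09069061279297) c px [242.8571 187.3571]
```

View pics/w6.png

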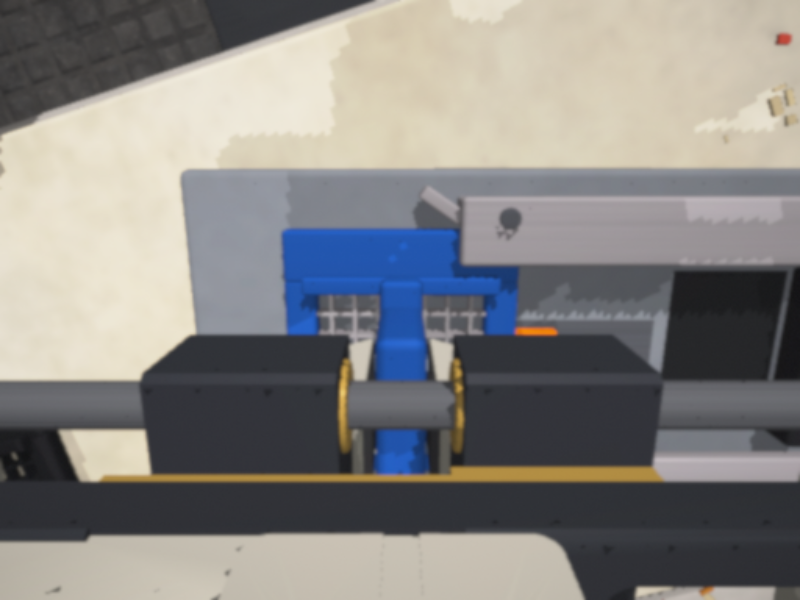

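Request:
{"method": "arm_command", "body": {"deltas": "0 2 0 0 0 0 1;0 2 0 0 0 0 1;0 2 0 0 0 0 1;0 2 0 0 0 0 1;0 2 0 0 0 0 1"}}

```text
time: 14.82
ee_pos: [0.4775, 0.0545, 0.0465]
tcp_rot: [-0.0, 0.147, 0.989, -0.0]
wrist_force: [-1.2, -5.1, 4.1]
finger_gap: 0.0139
```

```bash
python3 q.py
```

```text
t 14.825 travel 39.51 X 441.04 z 46.53 F along -5.2 across 0.3 up 4.1 tq [-1.2   0.33 -0.02] yaw 73.06 0.013886389202273539
```

Request:
{"method": "arm_command", "body": {"deltas": "0 2.5 0 0 0 0 1;0 2.5 0 0 0 0 1;0 2.5 0 0 0 0 1;0 2.5 0 0 0 0 1;0 2.5 0 0 0 0 1;0 2.5 0 0 0 0 1"}}

```text
time: 15.58
ee_pos: [0.4821, 0.0693, 0.0465]
tcp_rot: [0.0, 0.147, 0.989, 0.0]
wrist_force: [-1.8, -4.7, 2.3]
finger_gap: 0.0138
```

```bash
python3 q.py
```

```text
t 15.575 travel 55.04 X 441.08 z 46.54 F along -5.0 across -0.4 up 2.3 tq [-0.86  0.28  0.02] yaw 73.08 0.013806274860767038
```

Request:
{"method": "arm_command", "body": {"deltas": "0 5 0 0 0 0 1;0 5 0 0 0 0 1;0 5 0 0 0 0 1;0 5 0 0 0 0 1;0 5 0 0 0 0 1"}}

```text
time: 16.2
ee_pos: [0.4893, 0.0933, 0.0465]
tcp_rot: [-0.0, 0.147, 0.989, -0.0]
wrist_force: [-0.7, -5.1, 4.0]
finger_gap: 0.014
```

```bash
python3 q.py
```

```text
t 16.2 travel 80.17 X 441.07 z 46.54 F along -5.0 across 0.8 up 4.0 tq [-1.02  0.29 -0.02] yaw 73.08 0.01402925319367383
```

Request:
{"method": "arm_command", "body": {"deltas": "0 5 0 0 0 0 1;0 5 0 0 0 0 1;0 5 0 0 0 0 1;0 5 0 0 0 0 1;0 5 0 0 0 0 1;0 5 0 0 0 0 1;0 3 0 0 0 0 1"}}

```text
time: 17.08
ee_pos: [0.4989, 0.1248, 0.0465]
tcp_rot: [-0.0, 0.147, 0.989, -0.0]
wrist_force: [-1.9, -6.2, 6.0]
finger_gap: 0.0138
```

```bash
python3 q.py
```

```text
t 17.075 travel 113.03 X 441.05 z 46.53 F along -6.5 across 0.0 up 6.0 tq [-1.25  0.37  0.01] yaw 73.08 0.013799071406787971
```

Request:
{"method": "arm_command", "body": {"deltas": "0 1.5 0 0 0 0 1;0 1.5 0 0 0 0 1;0 1.5 0 0 0 0 1;0 1.5 0 0 0 0 1;0 0 0 0 0 0 1"}}

```text
time: 17.7
ee_pos: [0.5006, 0.1305, 0.0466]
tcp_rot: [-0.0, 0.147, 0.989, -0.0]
wrist_force: [-1.6, -4.9, 4.3]
finger_gap: 0.014
```

```bash
python3 q.py
```

```text
t 17.7 travel 118.99 X 441.06 z 46.55 F along -5.1 across -0.1 up 4.3 tq [-0.98  0.27 -0.02] yaw 73.08 0.013981733179788609
```

Request:
{"method": "arm_command", "body": {"deltas": "0 1 0 0 0 0 1;0 1 0 0 0 0 1;0 1 0 0 0 0 1;0 0 0 0 0 0 1"}}

```text
time: 18.2
ee_pos: [0.5015, 0.1332, 0.0466]
tcp_rot: [-0.0, 0.147, 0.989, -0.0]
wrist_force: [-0.4, -5.5, 5.5]
finger_gap: 0.0136
```

```bash
python3 q.py
```

```text
t 18.2 travel 121.84 X 441.10 z 46.59 F along -5.4 across 1.3 up 5.5 tq [-1.08  0.31 -0.04] yaw 73.07 0.013602714521948722
```

Request:
{"method": "arm_command", "body": {"deltas": "0 0.5 0 0 0 0 1;0 0.5 0 0 0 0 1;0 0.5 0 0 0 0 1"}}

```text
time: 18.58
ee_pos: [0.5018, 0.1345, 0.0466]
tcp_rot: [-0.0, 0.147, 0.989, -0.0]
wrist_force: [-1.8, -6.7, 4.9]
finger_gap: 0.014
```

```bash
python3 q.py
```

```text
t 18.575 travel 123.13 X 441.04 z 46.57 F along -7.0 across 0.2 up 4.9 tq [-1.24  0.36 -0.01] yaw 73.06 0.013996416817039342
```

Request:
{"method": "arm_command", "body": {"deltas": "0 0.5 0 0 0 0 1;0 0.5 0 0 0 0 1"}}

```text
time: 18.82
ee_pos: [0.5021, 0.1354, 0.0466]
tcp_rot: [-0.0, 0.147, 0.989, -0.0]
wrist_force: [-1.3, -6.0, 5.4]
finger_gap: 0.0137
```

```bash
python3 q.py
```

```text
t 18.825 travel 124.13 X 441.08 z 46.59 F along -6.1 across 0.5 up 5.4 tq [-1.19  0.38  0.05] yaw 73.06 0.013689837316132995
```

Request:
{"method": "arm_command", "body": {"deltas": "0 0.5 0 0 0 0 1;0 0.5 0 0 0 0 1"}}

```text
time: 19.08
ee_pos: [0.5024, 0.1364, 0.0466]
tcp_rot: [-0.0, 0.147, 0.989, -0.0]
wrist_force: [-2.1, -6.1, 5.1]
finger_gap: 0.0139
```

Request:
{"method": "arm_command", "body": {"deltas": "0 0.5 0 0 0 0 1;0 0.5 0 0 0 0 1"}}

```text
time: 19.32
ee_pos: [0.5027, 0.1375, 0.0465]
tcp_rot: [-0.0, 0.147, 0.989, -0.0]
wrist_force: [-0.4, -5.7, 4.8]
finger_gap: 0.0139
```

```bash
python3 q.py
```

```text
t 19.325 travel 126.28 X 441.06 z 46.55 F along -5.6 across 1.2 up 4.8 tq [-1.12  0.31 -0.01] yaw 73.07 0.01392156048790781
```

Request:
{"method": "arm_command", "body": {"deltas": "0 0.5 0 0 0 0 1;0 0.5 0 0 0 0 1"}}

```text
time: 19.58
ee_pos: [0.503, 0.1384, 0.0465]
tcp_rot: [-0.0, 0.147, 0.989, -0.0]
wrist_force: [-2.8, -7.7, 6.3]
finger_gap: 0.0141
```

```bash
python3 q.py
```

```text
t 19.575 travel 127.23 X 441.06 z 46.54 F along -8.2 across -0.4 up 6.3 tq [-1.55  0.42  0.01] yaw 73.07 0.014053044084446232
```

Request:
{"method": "arm_command", "body": {"deltas": "0 0.5 0 0 0 0 1;0 0 0 0 0 0 1"}}

```text
time: 19.82
ee_pos: [0.503, 0.1384, 0.0465]
tcp_rot: [-0.0, 0.147, 0.989, -0.0]
wrist_force: [-2.8, -7.2, 6.6]
finger_gap: 0.0138
```

Request:
{"method": "arm_command", "body": {"deltas": "0 0.5 0 0 0 0 1;0 0 0 0 0 0 1"}}

```text
time: 20.08
ee_pos: [0.503, 0.1384, 0.0466]
tcp_rot: [-0.0, 0.148, 0.989, -0.001]
wrist_force: [-2.9, -7.6, 8.2]
finger_gap: 0.0137
```

```bash
python3 q.py
```

```text
t 20.075 travel 127.26 X 441.05 z 46.56 F along -8.1 across -0.6 up 8.2 tq [-1.76  0.53  0.04] yaw 73.03 0.013652419649929245
```

Request:
{"method": "arm_command", "body": {"deltas": "0 0.4 0 0 0 0 1;0 0 0 0 0 0 1"}}

```text
time: 20.32
ee_pos: [0.503, 0.1384, 0.0466]
tcp_rot: [-0.0, 0.148, 0.989, -0.001]
wrist_force: [-2.9, -9.0, 8.7]
finger_gap: 0.0139
```

Request:
{"method": "arm_command", "body": {"deltas": "0 0.4 0 0 0 0 1;0 0 0 0 0 0 1"}}

```text
time: 20.58
ee_pos: [0.503, 0.1385, 0.0466]
tcp_rot: [-0.0, 0.148, 0.989, -0.001]
wrist_force: [-4.0, -10.8, 10.1]
finger_gap: 0.0138
```

```bash
python3 q.py; python3 - <<'E'
from blue import *
s=find('wrist',fn='w7.png');cv2.imwrite('pics/w7raw.png',s['img'])
s=find('scene'); cv2.imwrite('pics/s7.png',cv2.resize(s['img'][120:250,190:330],(800,743))[:600])
E
```

```text
t 20.575 travel 127.31 X 441.04 z 46.60 F along -11.5 across -0.7 up 10.1 tq [-2.31  0.73  0.08] yaw 73.00 0.013755755408446363
wrist rect ((552.5932006835938, 122.1082534790039), (20.904592514038086, 19.7349853515625), 73.09066009521484) c px [259.4545 285.9091]
wrist rect ((499.4865417480469, 138.8329315185547), (90.78726196289062, 45.65742492675781), 73.02537536621094) c px [256.9286 198.5714]
```

View pics/w7.png

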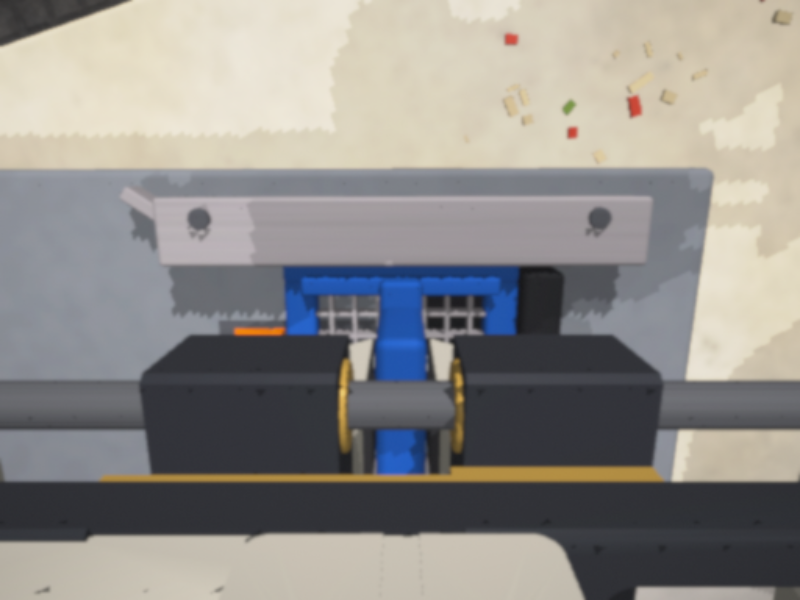

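View pics/s7.png

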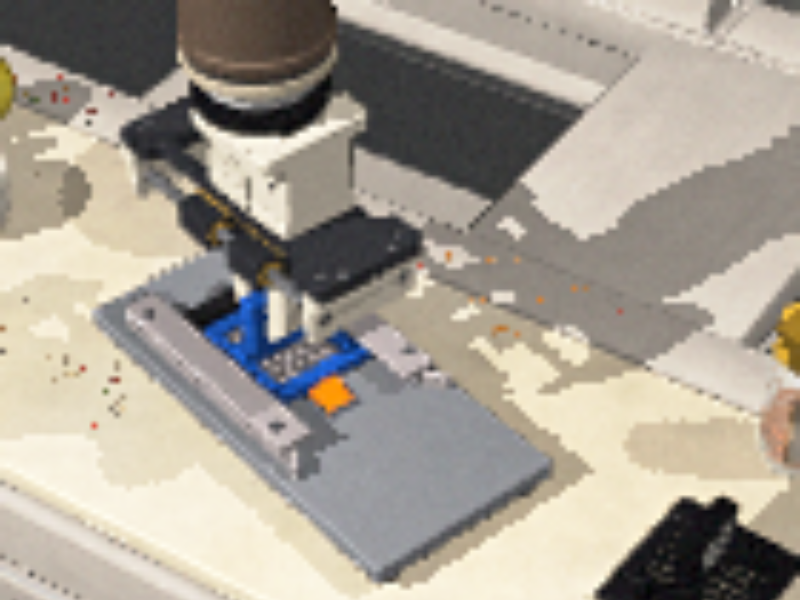

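Request:
{"method": "arm_command", "body": {"deltas": "0 -0.8 -0.3 0 0 0 1;0 0 0 0 0 0 1;0 0 0 0 0 0 0.6;0 0 0 0 0 0 0.6;0 0 0 0 0 0 0.6;0 0 0 0 0 0 0.6"}}

```text
time: 21.42
ee_pos: [0.5035, 0.14, 0.0469]
tcp_rot: [0.0, 0.147, 0.989, 0.0]
wrist_force: [-0.5, -0.0, -0.1]
finger_gap: 0.0184
```

```bash
python3 q.py
```

```text
t 21.425 travel 128.95 X 441.01 z 46.86 F along -0.2 across -0.4 up -0.1 tq [-0.04 -0.01  0.01] yaw 73.11 0.018365184977385172
```

Request:
{"method": "arm_command", "body": {"deltas": "0 -1.5 0 0 0 0 0.3;0 0 0 0 0 0 0.3;0 0 0 0 0 0 0.3;0 0 -15 0 0 0 0.3;0 0 -30 0 0 0 0.3;-10 0 -50 0 0 0 0.3;-30 0 -50 0 0 0 0.3;-30 0 -30 0 0 0 0.3;-30 0 0 0 0 0 0.3;0 0 0 0 0 0 0.3;0 0 0 0 0 0 0.3"}}

```text
time: 22.8
ee_pos: [0.5978, 0.109, 0.222]
tcp_rot: [-0.0, 0.147, 0.989, -0.0]
wrist_force: [0.3, -0.6, -0.0]
finger_gap: 0.0325
```

```bash
python3 q.py; python3 - <<'E'
from blue import *
s=find('wrist',fn='w8.png',z=.032);cv2.imwrite('pics/w8raw.png',s['img']);np.save('w8.npy',s['world_to_cam'])
print(r.sense()['ee_pos'],[(o['p'],w(s,o['xyz'])) for o in r.place_of('cassette',s)])
s=find('scene'); cv2.imwrite('pics/s8.png',cv2.resize(s['img'][150:250,190:320],(780,600),interpolation=cv2.INTER_CUBIC))
E
```

```text
t 22.8 travel 126.68 X 540.28 z 221.96 F along -0.5 across 0.5 up -0.0 tq [0.01 0.06 0.01] yaw 73.07 0.03251900030571485
wrist rect ((503.9303894042969, 137.6520538330078), (79.93665313720703, 67.17027282714844), 73.04495239257812) c px [261.6667  73.5556]
[0.5976 0.1093 0.2219] [(0.74, array([ 0.4952, -0.1506,  0.0002])), (0.65, array([0.5001, 0.1356, 0.0236]))]
scene rect ((535.4273681640625, 153.60520935058594), (95.62886810302734, 79.9354476928711), 72.17770385742188) c px [238.0909 178.8182]
```

View pics/w8.png

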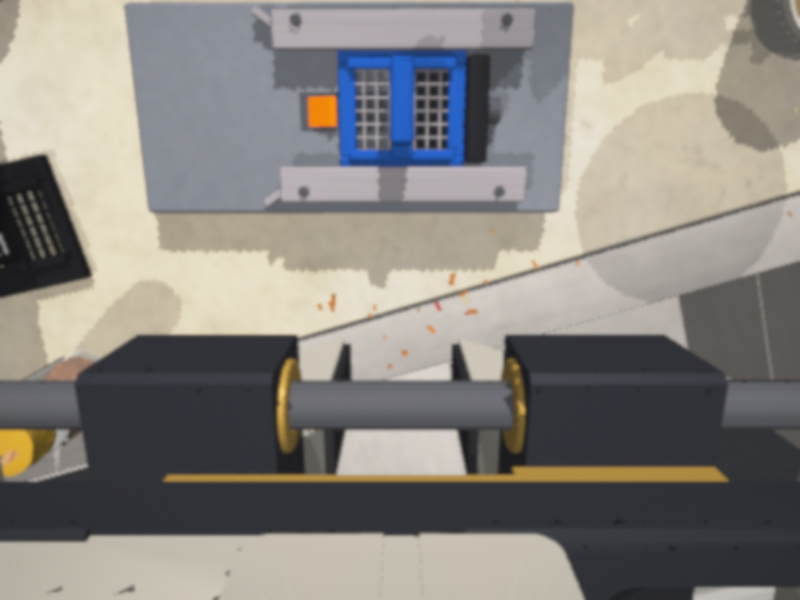

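View pics/s8.png

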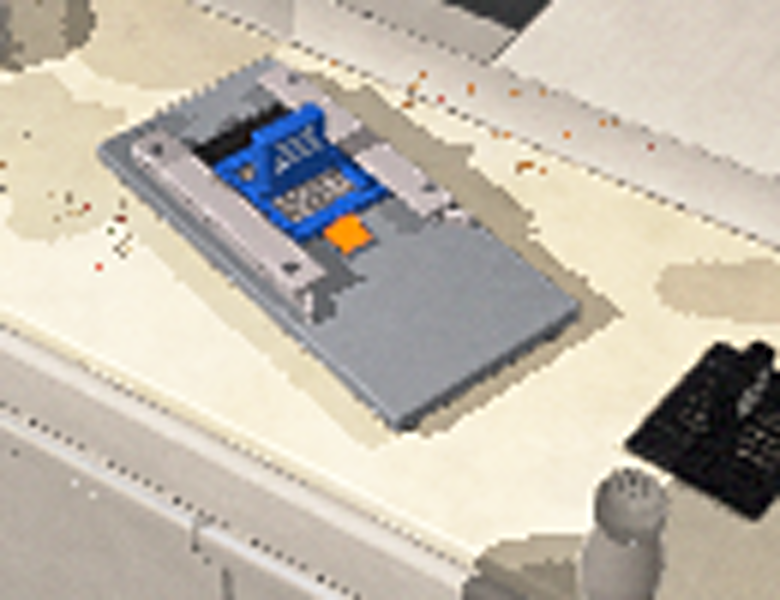

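```bash
python3 - <<'E'
from al import *
s=dict(img=cv2.imread('pics/w8raw.png'),fx=334.18365,fy=334.18365,cx=256.35138,cy=188.48512,world_to_cam=np.load('w8.npy'))
s3=dict(img=cv2.imread('pics/w3raw.png'),fx=334.18365,fy=334.18365,cx=256.35138,cy=188.48512,world_to_cam=np.load('w3.npy'))
u=np.array([np.sin(np.radians(73.1)),-np.cos(np.radians(73.1))]);v=np.array([-u[1],u[0]])
def d(s,p,z):
    q=ray(s,*p,z)[:2];return (q@u-.4425)*1e3,(q@v-.2345)*1e3
for n,S in(('w3',s3),('w8',s)):
    h=cv2.cvtColor(S['img'],cv2.COLOR_BGR2HSV);m=cv2.inRange(h,(8,180,150),(22,255,255))
    c=max(cv2.findContours(m,0,2)[0],key=cv2.contourArea); x,y,W,H=cv2.boundingRect(c); print(n,x,y,W,H)
    for z in(.024,.030): print(z,'front',d(S,(x-.5,y+H/2),z),'back',d(S,(x+W-.5,y+H/2),z), 'sides',d(S,(x+W/2,y-.5),z)[0],d(S,(x+W/2,y+H-.5),z)[0])
al(s,[('casRear',(339,60),(343,155),.032),('stopface',(468,60),(467,155),.038),('bedL',(130,15),(150,205),.024)],73.1)
for n,S,(x0,y0,x1,y1) in(('w3',s3,(370,120,500,190)),('w8',s,(280,40,520,200))):
    i=S['img'][int(y0/1.5625):int(y1/1.5625),int(x0/1.5625):int(x1/1.5625)]; k=780/i.shape[1]; cv2.imwrite(f'pics/z{n}.png',cv2.resize(i,None,fx=k,fy=k,interpolation=cv2.INTER_NEAREST))
E
```

```text
w3 24 288 51 20
0.024 front (np.float64(223.0601894962162), np.float64(-272.20607269205755)) back (np.float64(222.01918080429726), np.float64(-214.40572840614783)) sides 209.25285355491664 234.73978241252104
0.03 front (np.float64(219.19351572906533), np.float64(-267.5611290625064)) back (np.float64(218.1710671471343), np.float64(-210.79130522816575)) sides 205.63235032956752 230.6648735645076
w8 0 276 21 28
0.024 front (np.float64(246.61079829150933), np.float64(-263.1959587775452)) back (np.float64(246.60612888359634), np.float64(-238.17698975855646)) sides 227.58026203447668 264.7313950006795
0.03 front (np.float64(243.0110251082934), np.float64(-258.033068864669)) back (np.float64(243.00643440127922), np.float64(-233.43578400394475)) sides 224.30124050400778 260.82620681156357
casRear X 0.4389 Y 0.2371 ang -17.65 (np.float32(0.39936855), 53)
stopface X 0.4483 Y 0.3165 ang 163.29 (np.float32(0.1866695), 60)
bedL X 0.4418 Y 0.1060 ang -16.78 (np.float32(0.18748589), 60)
```

View pics/zw8.png

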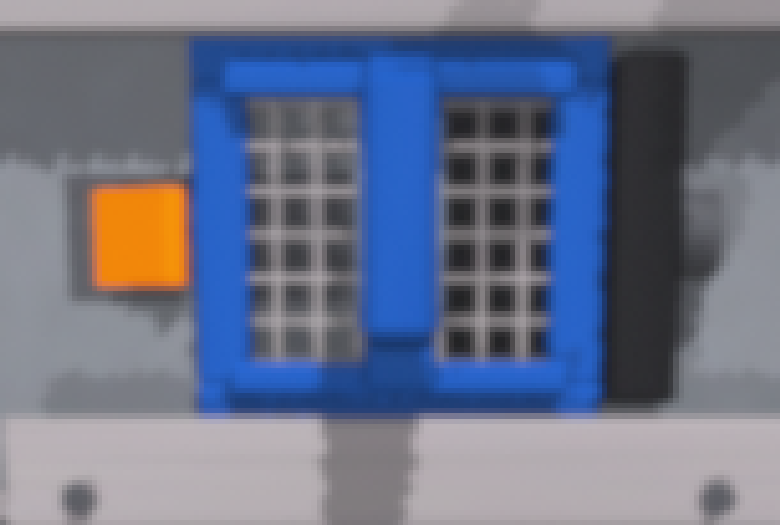

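View pics/zw3.png

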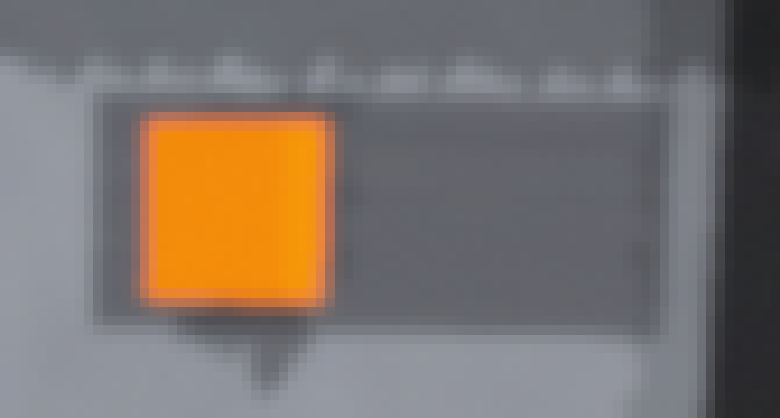

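```bash
python3 - <<'E'
from h import *
s=r.snapshot('top')
for t in ['spice_jar','pepper_mill','ramekin','cassette']: print(t,[(round(o['p'],2),w(s,o['xyz']).round(3)) for o in r.place_of(t,s)][:2])
print(r.finish_job())
E
```

```text
spice_jar [(0.74, array([ 0.621, -0.15 ,  0.   ]))]
pepper_mill [(0.67, array([ 0.371, -0.154, -0.   ]))]
ramekin [(0.64, array([ 0.517,  0.409, -0.   ]))]
cassette [(0.95, array([ 0.501, -0.152,  0.002]))]
the job is handed in; nothing more can be done
None
```

The blue cassette is in the dicer, pushed up against the stop, with the orange catch up behind it. I let go, moved the arm clear and handed the job in at about 23 s.

- **Placing and sliding:** I gripped the cassette by its fin and laid it flat on the open end, then opened the grip briefly so it settled. It then slid under both lips with 3–8 N along the bed. The most I pressed down while laying it on the bed was about 15 N at the wrist.
- **At the stop:** The cassette stopped moving after about 127 mm. The picture beforehand put that at about 129 mm. The push ended at about 11.5 N at the wrist, under the 25 N limit.
- **Catch:** In the last wrist picture the whole orange wedge shows behind the flange, and its shadow shows it standing proud. The catch joint can't be read, so that picture is the only check that it sprang up.
- **Alignment:** In the same picture the cassette is turned 73.04° against about 73.1° for the bed. The flange's edge line alone read about 0.7° off, with few pixels to fit.
- **Bystanders:** The spice jar, mill and ramekin were each found within about 2 mm of where they started.
- **A detection that missed:** In the final top picture the network only reported the black look-alike as a cassette. The blue one's place was confirmed from the wrist picture, at (0.500, 0.136, 0.024).

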